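Walk a heavy battery home into its charging dock

TASK

Walk the heavy black battery up to the grey charging dock by pushing the left and right ends of its near side in turn, until its back sits flush against the dock's flat front and roughly centred on it; its case is brittle, so never press on it with more than 25 N (shoving it bodily takes more than that) and never lift or tip it. Once it is home, swing the red keeper arm fully round over the top of the battery by its black knob, then let go. Leave the other things on the bench where they are.

Things in the scene. Friction and masses are not known exactly. Their poses are not given: they have to be found in the camera images.
- battery: Black battery, 4.3 kg, blue top, on four feet; body 98 x 180 mm, top 63 mm above the bench, too big to grasp. A rubber band 104 mm deep (x) by 186 mm wide (y) runs round it 13 to 31 mm above the bench, standing 3 mm proud: push on it. Origin: centre of the underside; own x points to its back (dock side), y left, z up. Sliding it bodily takes about 25 to 28 N.
- back_left (a point): Left point of the battery's back (+x) band face, 90 mm left of the middle (own y = +90 mm), 22 mm up. A level push on the near side 84 mm off the middle swings that end ahead about a point near the other end at 14 to 16 N; a finger that rubs down or sideways on the rubber (friction about 0.6) as it pushes makes it much harder, so null those forces. It stops when the push stops.
- back_right (a point): Right point of the battery's back band face, 90 mm right of the middle (own y = -90 mm), 22 mm up.
- dock: Grey charging dock fixed to the bench: a rigid housing 210 mm wide (y), 56 mm deep (x), 48 mm high, with a flat upright front. Origin on the bench at the middle of the front: the front is the plane x = 0 of its own frame; own x points away from the battery into the dock, y left, z up. A post on its top 28 mm behind the front carries the keeper arm.
- keeper_arm (a joint): Angle of the red keeper arm about the upright axis of its post: 0 as parked, pointing to the dock's right (-y of the dock); it grows clockwise seen from above to the stop at 1.57, where the arm points out over the battery (-x of the dock). Starts at 0 to 0.3, turns with slight friction (1 N at the knob) and stays where left. Its underside is 70 mm above the bench.
- keeper_knob (a point): Middle of the grip of the upright round black knob, 14 mm across, on the keeper arm 90 mm from its axis; the knob reaches from 79 to 109 mm above the bench, this point lies at 97 mm.
- nipper_a: Orange-handled nippers, loose, 129 mm long, on the cutting mat at the left, a bystander.
- solder_spool: Green spool of solder wire, loose, 54 x 73 x 34 mm, behind the dock, a bystander.

How it is judged:
On the way:
1. the battery sits flush against the dock while the keeper is still aside (x of each of back_left, back_right in the frame of dock above -0.003 m and value of joint keeper_arm below 0.5 rad), for 0.2 s.
At the end, for the whole second after the job is handed in: Both ends of the battery's back lie within 3 mm of the dock's front face, the battery stands on the bench within 25 mm of the dock's middle sideways, at rest, and the keeper arm is turned to more than 1.4 rad, over the battery (x of each of back_left, back_right in the frame of dock above -0.003 m and y of battery in the frame of dock between -0.025 and 0.025 m and height (world z) of battery below 0.005 m and angle between battery's own z axis and vertical below 0.05 rad and value of joint keeper_arm above 1.4 rad and linear speed of battery below 0.01 m/s); the robot touches nothing.
It fails at once if the robot presses on the battery with more than 25 N (contact force between any of the fingers, the arm and battery above 25 N).
It fails at once if the battery is lifted or tipped (height (world z) of battery above 0.012 m or angle between battery's own z axis and vertical above 0.15 rad).
It fails at once if another thing is moved by more than 3 cm (distance of any of nipper_a, solder_spool from where it was at the start of the episode above 0.03 m).
It also fails if it takes over 72 s, if anything falls off the work surface, if the arm or the gripper's body presses on something with over 40 N, if the wrist force passes 120 N, or if a joint passes its speed limit or range.

ROBOT

A 7-joint arm with a two-finger parallel gripper is mounted at the origin on a cart in front of the work surface, level with it; the furniture and walls round the work are solid. World frame = base frame: x ahead of the robot, y to its left, z up, the work surface at z = 0. Lengths are in m, angles in rad, forces in N, time in s.
With the tool pointing down it reaches from about 0.425 to 0.925 m from the base axis. Payload 6.8 kg.
Tool frame: the origin (TCP) lies on the centre line of the jaws, within the pads' length; the fingertips stand 8 mm ahead of it and the grasp point (between the pads) lies 11 mm behind it (bot.tips_ahead is the distance from the TCP to the fingertips, in m); z points along the fingers, y is the line along which they close (so a half turn about z gives the same grasp; the last joint's range is limited). The gripper opens to 85 mm and grips with 20 to 120 N. Pads are 22 mm wide; open, the fingers measure 114 mm over their backs; the gripper's body (76 mm by 85 mm) begins 54 mm behind the grasp point. The pads swing forward as they close: fully open they stand 13 mm farther back than shut.
Start: joints at [-1.409, 0.477, 0.022, 1.555, -0.011, 1.109, -0.083], TCP at [0.18, 0.651, 0.239] pointing down, gripper open.
Joint ranges: [-2.96, 2.96], [-0.34, 2.1], [-1.41, 1.46], [0.24, 2.44], [-1.37, 4.51], [0.17, 1.92], [-2.96, 2.96]. Speed limits (rad/s): [2.39, 2.39, 3.14, 3.14, 3.14, 3.14, 3.14].

INTERFACE

Orientations are given as a unit quaternion [w, x, y, z].
In Python, from station import bot gives the robot as it stands.
- The arm moves only by the tool send_rows, never from a script. Its argument "deltas" is text: rows parted by semicolons, each of 4 numbers parted by spaces: the shift along the tool's x, y, z in m, then the turn about the tool's z in degrees. In form: x y z spin; .... A call has 1 to 5 rows; each row is the pose to reach, as a shift and turn from the pose commanded when the call began, along the tool's axes at that moment; what a row does not reach only later rows make up. A row lasts 1/10 s, in which the tool goes at most 50 mm and 8.59 degrees, less where a joint would pass 70% of its speed; a pose out of reach is approached as far as the arm can. A call with a gripper value outside its range is refused whole. "claw" is the opening, from 0 (shut) to 1 (fully open), set as the call begins (left out, the last holds). The fingers move at their own pace and stop on an object; "force" is the grip in N (left out, the last holds). Time passes only in rows, so rows that repeat a pose let the fingers close. It gives the time, the measured TCP pose, the force, the opening and the grip force at its end, in the units of the state.
- bot.get_obs(): the state, without advancing time (a new reading comes with each control period).
- bot.read_camera(name): name is "side" or "top"; returns a dict with "img" (400x640x3 uint8, red, green, blue), "depth" (400x640 float32, m along the optical axis (not along the pixel's ray), 0 where there is no reading), "fx", "fy", "cx", "cy" (pixels), "dist_coeffs" ([k1, k2, p1, p2, k3] as OpenCV has them; the pictures are not rectified), "camera_from_world" (4x4, takes a point from world to camera coordinates). Camera axes: x right, y up, looking along -z (the intrinsics and any distortion apply to the point x, -y, -z); pixel columns grow to the right and rows downward; lengths in m; the calibration is good to about 2 mm. A picture is of the moment at which its call begins.
- bot.hand_in(): hands the job in; it is judged then, once.
Trained networks look in a picture, given as the dict that the camera call returned (one of the last four; its "shot" number tells which), for a name from the list of things; names that differ only in an ending like _2 or _b are one class to them, and where a whole thing is asked for, a point or a joint stands for the part that bears it (a point fixed in the world has none). Each returns a list of dicts, best first, with "confidence" (0 to 1); they miss things now and then, are a little off and sometimes report something else, mostly with a low value. They report only what shows in the picture. A call takes as long as a camera call.
- bot.masks_of(picture, query): "mask" (400x640 bool, what is visible of it).
- bot.landmark_of(picture, query): "xyz" ([x, y, z] in m, in world coordinates, good to about 4 mm: a listed point, or the origin of a listed thing).
The state is a dict: "t": time; "q": joint angles; "joint_vel": joint speeds; "joint_torque": joint torques, N m; "eef_pos": TCP position; "tool_rot": TCP orientation; "contact_force": force on the tool from outside, world axes, zero at the start; "torque": the same for the moment, N m; "gripper_width": opening from 0.0 (shut) to 1.0 (fully open); "grasp_force": force on a finger pad.
Only numpy, scipy, OpenCV 4.12 (cv2) and the standard library are available. Lean on these libraries where they do the work, as an engineer would, in place of code of your own. Each camera call takes 0.05 s, during which the arm holds its last target. There are 200 camera calls.

## Working session

There is one attempt and no reset: what is moved stays moved. The work goes in short steps, Python scripts to look and compute and a tool call to move; the robot and the scene stay as the last step left them, time stands still between calls to the robot, and variables do not carry over. Pictures are saved under pics/ and viewed, at most 10 in all, crops included, and the job is handed in when it is done.

Besides the shell and the picture viewer there is one more tool, called after "Call:" in YAML: its name, and indented under it one key for each argument. send_rows: Moves the arm, as the interface text tells. Its arguments: {"type":"object","properties":{"deltas":{"type":"string"},"claw":{"type":"number"},"force":{"type":"number"}},"required":["deltas"]}

```bash
ls; mkdir -p pics
cat > h.py <<'E'
from station import bot
import numpy as np, cv2
from scipy.spatial.transform import Rotation as R
def pts(p, mask):
    v,u=np.nonzero(mask & (p["depth"]>0)); d=p["depth"][v,u]
    K=np.array([[p["fx"],0,p["cx"]],[0,p["fy"],p["cy"]],[0,0,1.]])
    n=cv2.undistortPoints(np.c_[u,v].astype(float)[:,None],K,np.array(p["dist_coeffs"],float))[:,0]
    c=np.c_[n[:,0]*d,-n[:,1]*d,-d,np.ones(len(d))]
    return (c@np.linalg.inv(np.array(p["camera_from_world"])).T)[:,:3]
def save(p,n): cv2.imwrite(f"pics/{n}.png",cv2.cvtColor(p["img"],cv2.COLOR_RGB2BGR))
def obs():
    o=bot.get_obs(); 
    for k in("t","q","eef_pos","tool_rot","contact_force","gripper_width"): print(k,np.round(o[k],4))
E
python3 - <<'E'
from h import *
obs()
for c in("top","side"):
    p=bot.read_camera(c); save(p,c+"0"); print(c,p["fx"],np.round(p["camera_from_world"],3).tolist())
    for q in("battery","back_left","back_right","dock","keeper_knob","nipper_a","solder_spool"):
        l=bot.landmark_of(p,q); print(q,[(np.round(a["xyz"],3).tolist(),round(a["confidence"],2)) for a in l[:2]])
    for q in("battery","dock"):
        m=bot.masks_of(p,q)
        if m:
            P=pts(p,m[0]["mask"]); print(q,len(P),np.percentile(P,[2,50,98],axis=0).round(3).tolist())
            t=P[abs(P[:,2]-(.063 if q=="battery" else .048))<.006][:,:2]
            if len(t)>50: print(cv2.minAreaRect((t*1000).astype(np.float32)))
E
```

```text
pics
t 0.0
q [-1.4091  0.4778  0.0223  1.5564 -0.0115  1.1093 -0.0831]
eef_pos [0.1798 0.65   0.2383]
tool_rot [-1.000e-04  1.345e-01  9.909e-01 -9.000e-04]
contact_force [ 0.0069 -0.1355  0.6245]
gripper_width 0.9963
top 497.7008354178835 [[-0.019, -1.0, 0.016, -0.25], [0.982, -0.016, 0.189, -0.606], [-0.189, 0.019, 0.982, -0.853], [0.0, 0.0, 0.0, 1.0]]
battery [([0.5, -0.256, 0.001], 0.72), ([0.533, -0.393, 0.095], 0.3)]
back_left []
back_right [([0.476, -0.358, 0.026], 0.71)]
dock [([0.571, -0.312, 0.001], 0.84)]
keeper_knob [([0.534, -0.394, 0.092], 0.65), ([0.498, -0.257, 0.002], 0.22)]
nipper_a [([0.525, -0.064, 0.004], 0.6)]
solder_spool [([0.731, -0.323, -0.001], 0.94)]
battery 5653 [[0.416, -0.335, 0.03], [0.495, -0.255, 0.063], [0.575, -0.173, 0.067]]
((498.0975646972656, -254.88348388671875), (179.99594116210938, 98.09510803222656), 48.47018051147461)
dock 3726 [[0.516, -0.413, 0.005], [0.584, -0.324, 0.048], [0.659, -0.235, 0.083]]
((590.8627319335938, -324.4217834472656), (210.36448669433594, 56.77470397949219), 53.686710357666016)
side 434.20109399869204 [[-0.939, -0.34
[... 169 characters left out ...]
, 0.2)]
back_left [([0.595, -0.221, 0.024], 0.78)]
back_right [([0.481, -0.356, 0.02], 0.62)]
dock [([0.566, -0.31, 0.002], 0.69), ([0.534, -0.396, 0.101], 0.47)]
keeper_knob [([0.532, -0.397, 0.1], 0.57)]
nipper_a [([0.526, -0.072, 0.001], 0.89), ([0.595, -0.222, 0.021], 0.35)]
solder_spool [([0.733, -0.321, 0.004], 0.79)]
battery 4080 [[0.409, -0.328, 0.012], [0.493, -0.227, 0.06], [0.586, -0.159, 0.065]]
((497.4440612792969, -255.08258056640625), (180.77252197265625, 101.02931213378906), 48.727909088134766)
dock 2004 [[0.519, -0.398, 0.005], [0.592, -0.309, 0.049], [0.665, -0.228, 0.091]]
((591.1481323242188, -322.7951965332031), (208.77394104003906, 58.79014587402344), 53.43299865722656)
```

View pics/top0.png

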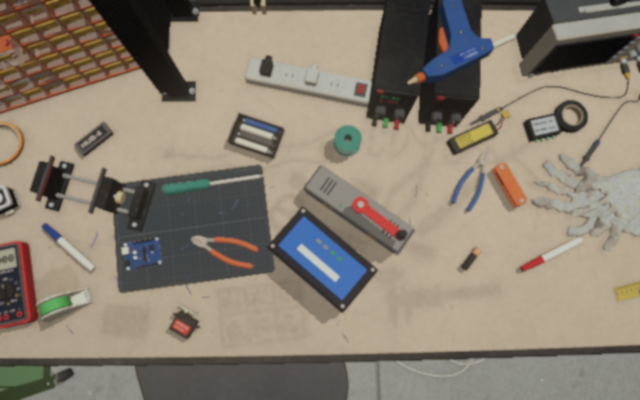

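View pics/side0.png

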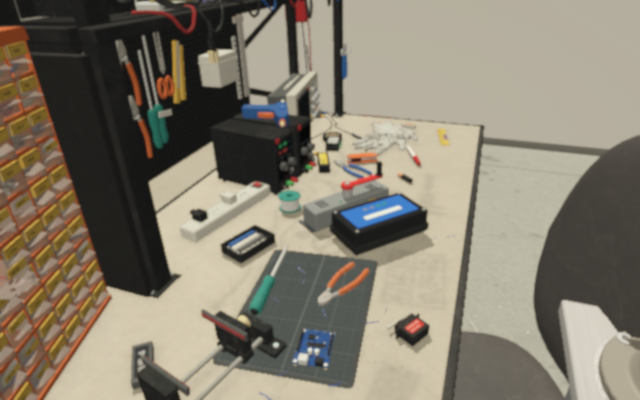

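The battery sits at about px (323,257), the dock at (358,210) and the knob at (402,235), which agrees with the network's positions. The gap is about 27 mm at the left end and 43 mm at the right.

```bash
cat >> h.py <<'E'
DY=np.deg2rad(-36.5); DO=np.array([.5685,-.307])   # dock yaw, origin
def plan(x,y,z,yaw):   # yaw (deg): world heading of minus tool x
    o=bot.get_obs(); w,a,b,c=o["tool_rot"]; r=R.from_quat([a,b,c,w]).as_matrix()
    d=r.T@(np.array([x,y,z])-o["eef_pos"]); h=np.degrees(np.arctan2(-r[1,0],-r[0,0]))
    print("target",np.round([x,y,z],3),"delta",np.round(d,4),"spin",round(-((yaw-h+180)%360-180),1))
def own(c,yaw,p): a=np.radians(yaw); return np.array(c)+np.array([[np.cos(a),-np.sin(a)],[np.sin(a),np.cos(a)]])@p
E
python3 - <<'E'
from h import *
print(bot.tips_ahead)
for p in ((-90,-82),(-90,82)): 
    x,y=own((.498,-.255),-41.5,np.array(p)/1000); plan(x,y,.2,-41.5)
plan(.55,.1,.22,-41.5)
E
```

```text
0.008
target [ 0.376 -0.257  0.2  ] delta [-0.4311 -0.8222  0.0393] spin 26.0
target [ 0.485 -0.134  0.2  ] delta [-0.5031 -0.6749  0.0393] spin 26.0
target [0.55 0.1  0.22] delta [-0.5034 -0.432   0.0193] spin 26.0
```

Call:
send_rows:
  deltas: "-0.034 -0.029 0; -0.067 -0.058 0; -0.1 -0.086 0; -0.134 -0.115 0; -0.168 -0.144 0"
  claw: 0

```text
$.deltas[0]: bad value
```

Call:
send_rows:
  deltas: "-0.034 -0.029 0 0; -0.067 -0.058 0 0; -0.1 -0.086 0 0; -0.134 -0.115 0 0; -0.168 -0.144 0 0"

```text
t: 1.5
eef_pos: [0.3043, 0.4655, 0.2395]
tool_rot: [0.0, 0.134, 0.991, 0.0]
contact_force: [0.7, 0.4, 0.2]
gripper_width: 0.998
grasp_force: 0.0
```

Call:
send_rows:
  deltas: "-0.034 -0.029 0 0; -0.067 -0.058 0 0; -0.1 -0.086 0 0; -0.134 -0.115 0 0; -0.168 -0.144 0 0"

```text
t: 2.0
eef_pos: [0.4278, 0.2819, 0.2397]
tool_rot: [0.0, 0.134, 0.991, 0.0]
contact_force: [1.2, 0.7, -0.5]
gripper_width: 0.995
grasp_force: 0.0
```

Call:
send_rows:
  deltas: "-0.014 -0.025 0 0; -0.028 -0.05 0 0; -0.043 -0.075 0 0; -0.058 -0.1 0 0; -0.072 -0.126 0 0"
  claw: 0

```text
t: 2.5
eef_pos: [0.4632, 0.1418, 0.2396]
tool_rot: [0.0, 0.134, 0.991, 0.0]
contact_force: [1.1, 0.2, -0.2]
gripper_width: 0.149
grasp_force: 0.0
```

Call:
send_rows:
  deltas: "-0.014 -0.025 0 0; -0.028 -0.05 0 0; -0.043 -0.075 0 0; -0.058 -0.1 0 0; -0.072 -0.126 0 0"

```text
t: 3.0
eef_pos: [0.499, 0.0011, 0.2396]
tool_rot: [0.0, 0.134, 0.991, 0.0]
contact_force: [-0.5, 0.1, 0.4]
gripper_width: -0.002
grasp_force: 0.0
```

Call:
send_rows:
  deltas: "0.005 -0.028 0 0; 0.01 -0.056 0 0; 0.015 -0.084 0 0; 0.02 -0.112 0 0; 0.025 -0.14 0 0"

```text
t: 3.5
eef_pos: [0.4367, -0.1271, 0.2395]
tool_rot: [0.0, 0.135, 0.991, 0.0]
contact_force: [1.0, -0.9, 0.6]
gripper_width: -0.002
grasp_force: 0.0
```

Call:
send_rows:
  deltas: "0.005 -0.028 0 5; 0.01 -0.056 0 10; 0.015 -0.084 0 15; 0.02 -0.112 0 20; 0.025 -0.14 0 26"

```text
t: 4.0
eef_pos: [0.3753, -0.2553, 0.2396]
tool_rot: [0.0, 0.356, 0.935, 0.0]
contact_force: [-0.1, -0.2, -0.4]
gripper_width: -0.003
grasp_force: 0.0
```

Run:
```python
from h import *
obs()
for p in ((-80,-81),): 
    x,y=own((.498,-.255),-41.5,np.array(p)/1000); plan(x,y,.021,-41.5)
```

```text
t 4.0
q [-0.1373  0.1061  0.6527  2.0941 -0.079   0.9638  1.4013]
eef_pos [ 0.3753 -0.2553  0.2396]
tool_rot [4.000e-04 3.557e-01 9.346e-01 2.000e-04]
contact_force [-0.1462 -0.231  -0.3699]
gripper_width -0.0034
target [ 0.384 -0.263  0.021] delta [-0.0116  0.0005  0.2186] spin -0.2
```

Call:
send_rows:
  deltas: "0 0 0.04 0; 0 0 0.08 0; 0 0 0.12 0; 0 0 0.16 0; 0 0 0.19 0"

```text
t: 4.5
eef_pos: [0.3753, -0.254, 0.0473]
tool_rot: [-0.001, 0.354, 0.935, -0.0]
contact_force: [0.3, 0.1, 0.3]
gripper_width: -0.003
grasp_force: 0.0
```

Call:
send_rows:
  deltas: "0 0 0.015 0; -0.003 0 0.0285 0; -0.007 0 0.0285 0; -0.012 0 0.0285 0; -0.015 0 0.0285 0"

```text
t: 5.0
eef_pos: [0.3884, -0.2652, 0.0218]
tool_rot: [0.001, 0.354, 0.935, -0.0]
contact_force: [-0.1, 0.1, 0.1]
gripper_width: 0.002
grasp_force: 0.0
```

Call:
send_rows:
  deltas: "-0.001 0 0 0; -0.002 0 0 0; -0.003 0 0 0; -0.004 0 0 0; -0.005 0 0 0"

```text
t: 5.5
eef_pos: [0.3908, -0.2676, 0.0209]
tool_rot: [0.0, 0.354, 0.935, 0.0]
contact_force: [-0.5, 0.6, 0.5]
gripper_width: -0.0
grasp_force: 0.0
```

Call:
send_rows:
  deltas: "-0.001 0 0 0; -0.002 0 0 0; -0.003 0 0 0; -0.004 0 0 0; -0.005 0 0 0"

```text
t: 6.0
eef_pos: [0.3946, -0.271, 0.0208]
tool_rot: [-0.0, 0.354, 0.935, 0.0]
contact_force: [0.3, -0.1, -0.9]
gripper_width: -0.002
grasp_force: 0.0
```

Call:
send_rows:
  deltas: "-0.0005 0 0 0; -0.001 0 0 0; -0.0015 0 0 0; -0.002 0 0 0; -0.0025 0 0 0"

```text
t: 6.5
eef_pos: [0.3964, -0.2726, 0.0208]
tool_rot: [-0.0, 0.354, 0.935, 0.0]
contact_force: [0.4, 0.6, -0.2]
gripper_width: 0.009
grasp_force: 0.0
```

Call:
send_rows:
  deltas: "-0.0005 0 0 0; -0.001 0 0 0; -0.0015 0 0 0; -0.002 0 0 0; -0.0025 0 0 0"

```text
t: 7.0
eef_pos: [0.3983, -0.2742, 0.0208]
tool_rot: [-0.0, 0.354, 0.935, 0.0]
contact_force: [-0.4, 0.4, 0.3]
gripper_width: 0.0
grasp_force: 1.0
```

Call:
send_rows:
  deltas: "-0.0005 0 0 0; -0.001 0 0 0; -0.0015 0 0 0; -0.002 0 0 0; -0.0025 0 0 0"

```text
t: 7.5
eef_pos: [0.3983, -0.2742, 0.0204]
tool_rot: [-0.002, 0.354, 0.935, 0.001]
contact_force: [-5.3, 5.0, 5.9]
gripper_width: -0.002
grasp_force: 4.1
```

Call:
send_rows:
  deltas: "-0.0005 0 0 0; -0.001 0 0 0; -0.001 0 0 0"

```text
t: 7.8
eef_pos: [0.3983, -0.2743, 0.0202]
tool_rot: [-0.003, 0.354, 0.935, 0.001]
contact_force: [-6.4, 6.4, 7.3]
gripper_width: 0.002
grasp_force: 4.7
```

Call:
send_rows:
  deltas: "0 0 -0.001 0; 0 0 -0.002 0; 0 0 -0.002 0"

```text
t: 8.1
eef_pos: [0.3982, -0.2744, 0.0217]
tool_rot: [-0.003, 0.354, 0.935, 0.001]
contact_force: [-5.7, 4.6, -1.7]
gripper_width: 0.0
grasp_force: 3.4
```

Call:
send_rows:
  deltas: "-0.001 0 -0.0003 0; -0.002 0 -0.0008 0; -0.003 0 -0.0012 0"

```text
t: 8.4
eef_pos: [0.3983, -0.2745, 0.0219]
tool_rot: [-0.006, 0.354, 0.935, 0.002]
contact_force: [-7.7, 8.3, -7.6]
gripper_width: 0.001
grasp_force: 5.7
```

Call:
send_rows:
  deltas: "-0.0005 0 0.0007 0; -0.001 0 0.0014 0; -0.001 0 0.0014 0"

```text
t: 8.7
eef_pos: [0.3982, -0.2745, 0.021]
tool_rot: [-0.007, 0.354, 0.935, 0.003]
contact_force: [-12.5, 12.1, 7.1]
gripper_width: -0.0
grasp_force: 5.8
```

Call:
send_rows:
  deltas: "0 0 -0.0005 0; 0 0 -0.001 0; 0 0 -0.001 0; 0 0 -0.001 0"

```text
t: 9.1
eef_pos: [0.3984, -0.2748, 0.0212]
tool_rot: [-0.006, 0.354, 0.935, 0.002]
contact_force: [-8.6, 7.0, -5.3]
gripper_width: -0.001
grasp_force: 5.5
```

Call:
send_rows:
  deltas: "-0.0005 0 0.0002 0; -0.001 0 0.0004 0; -0.0015 0 0.0004 0; -0.002 0 0.0004 0"

```text
t: 9.5
eef_pos: [0.3983, -0.2747, 0.0211]
tool_rot: [-0.008, 0.354, 0.935, 0.003]
contact_force: [-15.3, 13.9, 8.7]
gripper_width: -0.0
grasp_force: 3.9
```

Call:
send_rows:
  deltas: "0 0 -0.0004 0; 0 0 -0.0007 0; 0 0 -0.0007 0"

```text
t: 9.8
eef_pos: [0.399, -0.276, 0.0214]
tool_rot: [-0.007, 0.354, 0.935, 0.002]
contact_force: [-10.3, 7.8, -6.0]
gripper_width: 0.001
grasp_force: 5.3
```

Call:
send_rows:
  deltas: "-0.0008 -0.0003 0 0; -0.0016 -0.0006 0 0; -0.0024 -0.0009 0 0; -0.003 -0.0012 -0.0002 0"

```text
t: 10.2
eef_pos: [0.3999, -0.2778, 0.0215]
tool_rot: [-0.008, 0.353, 0.935, 0.003]
contact_force: [-12.7, 10.6, -2.0]
gripper_width: -0.001
grasp_force: 3.8
```

Call:
send_rows:
  deltas: "-0.0008 -0.0003 0 -0.3; -0.0016 -0.0006 -0.0001 -0.6; -0.0024 -0.001 -0.0002 -0.9; -0.0032 -0.0013 -0.0003 -1.2; -0.004 -0.0016 -0.0003 -1.5"

```text
t: 10.7
eef_pos: [0.402, -0.2824, 0.0217]
tool_rot: [-0.008, 0.341, 0.94, 0.002]
contact_force: [-11.2, 8.9, -4.7]
gripper_width: -0.0
grasp_force: 4.8
```

Call:
send_rows:
  deltas: "-0.0012 -0.0004 0.0001 -0.4; -0.0024 -0.0008 0.0001 -0.8; -0.0036 -0.0013 0.0001 -1.2; -0.0048 -0.0017 0.0001 -1.6; -0.006 -0.0021 0.0001 -2"

```text
t: 11.2
eef_pos: [0.4046, -0.2878, 0.0216]
tool_rot: [-0.008, 0.325, 0.946, 0.003]
contact_force: [-13.0, 8.4, -2.8]
gripper_width: 0.002
grasp_force: 4.0
```

Call:
send_rows:
  deltas: "-0.0012 -0.0005 0 -0.4; -0.0024 -0.001 -0.0001 -0.8; -0.0036 -0.0014 -0.0001 -1.2; -0.0048 -0.0018 -0.0002 -1.6; -0.006 -0.0023 -0.0002 -2"

```text
t: 11.7
eef_pos: [0.4079, -0.2936, 0.0217]
tool_rot: [-0.008, 0.308, 0.951, 0.002]
contact_force: [-13.7, 7.8, -3.6]
gripper_width: 0.0
grasp_force: 4.6
```

Call:
send_rows:
  deltas: "-0.0012 -0.0005 0 -0.4; -0.0024 -0.001 0 -0.8; -0.0036 -0.0014 -0.0001 -1.2; -0.0048 -0.0018 -0.0001 -1.6; -0.006 -0.0023 -0.0001 -2"

```text
t: 12.2
eef_pos: [0.4113, -0.2992, 0.0217]
tool_rot: [-0.008, 0.292, 0.956, 0.002]
contact_force: [-14.1, 7.0, -3.1]
gripper_width: -0.001
grasp_force: 4.7
```

Call:
send_rows:
  deltas: "0.008 0.001 0 0; 0.02 0 0 0; 0.035 0 0 0; 0.045 0 0 0; 0.045 0 0 0"

```text
t: 12.7
eef_pos: [0.3806, -0.2779, 0.0248]
tool_rot: [0.0, 0.292, 0.956, 0.0]
contact_force: [0.6, -0.3, 0.4]
gripper_width: 0.002
grasp_force: 0.0
```

```bash
cat >> h.py <<'E'
def bat():
    C=[];Y=[]
    for c in("top","side"):
        p=bot.read_camera(c); m=bot.masks_of(p,"battery")
        if not m: print(c,"none"); continue
        P=pts(p,m[0]["mask"]); t=P[abs(P[:,2]-.063)<.005][:,:2]
        ct,s,a=cv2.minAreaRect((t*1000).astype(np.float32))
        if s[0]<s[1]: a-=90
        a=(a+90)%180-90      # long axis heading = own y
        yaw=a-90; yaw+= 180 if yaw<-90 else 0
        print(c,np.round(ct,1),np.round(s,1),round(yaw,1)); C.append(ct);Y.append(yaw)
    c=C[0]; yaw=Y[0]
    c=np.array(c)/1000; 
    inv=lambda q:np.array([[np.cos(DY),np.sin(DY)],[-np.sin(DY),np.cos(DY)]])@(q-DO)*1000
    for n,p in(("c",(0,0)),("L",(.052,.09)),("R",(.052,-.09))): print(n,"in dock mm",np.round(inv(own(c,yaw,np.array(p))),1))
    return c,yaw
E
python3 - <<'E'
from h import *
c,y=bat(); obs()
q=own(c,y,np.array((-.080,.081))); plan(*q,.021,y)
q=own(c,y,np.array((-.080,-.081))); plan(*q,.021,y)
E
```

```text
top [ 506.9 -264.4] [179.9  97.9] -32.4
side [ 506.5 -263.9] [181.  100.1] -32.2
c in dock mm [-74.8  -2.3]
L in dock mm [-29.5  91.2]
R in dock mm [-16.5 -88.4]
t 12.9
q [ 0.1773  0.5257  0.3965  2.2027 -0.4295  0.4839  1.8878]
eef_pos [ 0.3826 -0.279   0.0249]
tool_rot [ 8.000e-04  2.919e-01  9.564e-01 -2.000e-04]
contact_force [ 0.5189 -0.7115 -0.3989]
gripper_width 0.0022
target [ 0.483 -0.153  0.021] delta [-0.0127  0.1604  0.0039] spin -1.6
target [ 0.396 -0.29   0.021] delta [-0.0172 -0.0016  0.0039] spin -1.6
```

Call:
send_rows:
  deltas: "0.01 0.03 0 0; 0.01 0.065 0 0; 0.005 0.1 0 0; 0 0.135 0.002 1; -0.003 0.16 0.0035 1.6"

```text
t: 13.4
eef_pos: [0.4761, -0.1454, 0.0212]
tool_rot: [0.001, 0.305, 0.953, 0.0]
contact_force: [-0.3, -0.1, -0.9]
gripper_width: 0.003
grasp_force: 0.0
```

Call:
send_rows:
  deltas: "-0.002 0 0 -1; -0.004 0 0 -2; -0.0065 0 0 -3.2; -0.0085 0 0 -3.2; -0.0105 0 0 -3.2"

```text
t: 13.9
eef_pos: [0.4816, -0.1546, 0.0212]
tool_rot: [0.0, 0.28, 0.96, -0.0]
contact_force: [-0.6, -0.2, 0.3]
gripper_width: 0.003
grasp_force: 0.0
```

Run:
```python
from h import *
obs()
q=own((.5067,-.2642),-32.3,np.array((-.063,.081))); plan(*q,.021,-32.3)
```

```text
t 13.9
q [-0.1391  0.5715  0.4116  2.1297 -0.4479  0.5229  1.6113]
eef_pos [ 0.4816 -0.1546  0.0212]
tool_rot [ 0.000e+00  2.796e-01  9.601e-01 -1.000e-04]
contact_force [-0.6224 -0.197   0.3011]
gripper_width 0.0032
target [ 0.497 -0.162  0.021] delta [-0.0168  0.0018  0.0002] spin -0.2
```

Call:
send_rows:
  deltas: "-0.003 0.001 0 0; -0.006 0.0018 0 0; -0.009 0.0018 0 0; -0.012 0.0018 0 0; -0.014 0.0018 0 0"

```text
t: 14.4
eef_pos: [0.495, -0.1597, 0.0211]
tool_rot: [0.0, 0.279, 0.96, -0.0]
contact_force: [0.2, -0.1, 0.2]
gripper_width: 0.002
grasp_force: 0.0
```

Call:
send_rows:
  deltas: "-0.001 0 0 0; -0.002 0 0 0; -0.003 0 0 0; -0.004 0 -0.0003 0; -0.005 0 -0.0006 0"

```text
t: 14.9
eef_pos: [0.4985, -0.1619, 0.0215]
tool_rot: [-0.001, 0.279, 0.96, 0.0]
contact_force: [-1.9, 1.9, -0.3]
gripper_width: 0.001
grasp_force: 1.1
```

Call:
send_rows:
  deltas: "-0.0008 0 -0.0002 0; -0.0016 0 -0.0004 0; -0.0025 0 -0.0007 0; -0.0025 0 -0.0007 0"

```text
t: 15.3
eef_pos: [0.4985, -0.1619, 0.0216]
tool_rot: [-0.003, 0.278, 0.96, 0.001]
contact_force: [-6.0, 5.0, 0.2]
gripper_width: 0.0
grasp_force: 3.6
```

Call:
send_rows:
  deltas: "-0.0008 0 -0.0002 0; -0.0016 0 -0.0005 0; -0.0025 0.0002 -0.0008 0; -0.0025 0.0003 -0.0008 0"

```text
t: 15.7
eef_pos: [0.4986, -0.1619, 0.0217]
tool_rot: [-0.005, 0.278, 0.961, 0.001]
contact_force: [-9.5, 5.9, 1.4]
gripper_width: 0.003
grasp_force: 5.7
```

Call:
send_rows:
  deltas: "-0.0005 0.0002 -0.0001 0; -0.001 0.0004 -0.0003 0; -0.0013 0.0005 -0.0004 0; -0.0013 0.0005 -0.0004 0"

```text
t: 16.1
eef_pos: [0.4985, -0.1619, 0.0217]
tool_rot: [-0.007, 0.278, 0.96, 0.001]
contact_force: [-11.6, 6.5, 1.9]
gripper_width: -0.0
grasp_force: 6.1
```

Call:
send_rows:
  deltas: "-0.0008 0.0002 -0.0003 0; -0.0016 0.0005 -0.0006 0.3; -0.0024 0.0008 -0.0007 0.6; -0.0032 0.0011 -0.0008 0.9; -0.004 0.0014 -0.0009 1.2"

```text
t: 16.6
eef_pos: [0.5027, -0.1626, 0.022]
tool_rot: [-0.007, 0.288, 0.958, 0.001]
contact_force: [-8.7, 6.5, -7.1]
gripper_width: -0.003
grasp_force: 5.3
```

Call:
send_rows:
  deltas: "-0.001 0.0003 0 0.3; -0.002 0.0007 0 0.7; -0.003 0.001 0 1; -0.004 0.0014 0 1.4; -0.005 0.0017 0 1.7"

```text
t: 17.1
eef_pos: [0.5077, -0.1635, 0.0219]
tool_rot: [-0.007, 0.302, 0.953, 0.001]
contact_force: [-9.8, 7.9, -6.4]
gripper_width: -0.0
grasp_force: 5.2
```

Call:
send_rows:
  deltas: "-0.0012 0.0005 0.0002 0.4; -0.0024 0.001 0.0003 0.8; -0.0036 0.0015 0.0004 1.2; -0.0048 0.002 0.0004 1.6; -0.006 0.0025 0.0004 2"

```text
t: 17.6
eef_pos: [0.5129, -0.1645, 0.0218]
tool_rot: [-0.008, 0.319, 0.948, 0.001]
contact_force: [-14.8, 9.2, 4.0]
gripper_width: 0.002
grasp_force: 5.0
```

Call:
send_rows:
  deltas: "-0.0012 0.0005 0 0.4; -0.0024 0.001 0 0.8; -0.0036 0.0015 0 1.2; -0.0048 0.002 0 1.6; -0.006 0.0025 0 2"

```text
t: 18.1
eef_pos: [0.5192, -0.1661, 0.0218]
tool_rot: [-0.008, 0.336, 0.942, 0.001]
contact_force: [-16.1, 10.2, 4.4]
gripper_width: -0.003
grasp_force: 4.5
```

Run:
```python
from h import *
bat()
```

```text
top [ 514.6 -269. ] [179.7  97.9] -39.7
side [ 515.6 -251.2] [209.8 122.5] -37.4
c in dock mm [-65.9  -1.5]
L in dock mm [-9.  85.5]
R in dock mm [-19.  -94.2]
```

Call:
send_rows:
  deltas: "-0.001 0.0004 -0.0002 0.4; -0.002 0.0008 -0.0003 0.8; -0.003 0.0012 -0.0003 1.2; -0.004 0.0017 -0.0003 1.6; -0.005 0.0021 -0.0003 2"

```text
t: 18.8
eef_pos: [0.5254, -0.1679, 0.0218]
tool_rot: [-0.007, 0.352, 0.936, 0.001]
contact_force: [-10.8, 8.5, -2.3]
gripper_width: -0.003
grasp_force: 4.6
```

Call:
send_rows:
  deltas: "-0.0006 0.0002 0 0.2; -0.0012 0.0004 0 0.4; -0.0018 0.0006 0 0.6"

```text
t: 19.1
eef_pos: [0.5272, -0.1684, 0.0218]
tool_rot: [-0.007, 0.357, 0.934, 0.001]
contact_force: [-11.8, 8.2, -1.9]
gripper_width: -0.001
grasp_force: 4.4
```

Run:
```python
from h import *
bat()
```

```text
top [ 517.6 -270.7] [180.   97.9] -42.4
side [ 515.1 -269.1] [179.7  98.8] -42.0
c in dock mm [-62.5  -1.1]
L in dock mm [-1.5 83.1]
R in dock mm [-20.  -95.9]
```

Call:
send_rows:
  deltas: "0.008 -0.001 0 0; 0.02 -0.002 0 0; 0.03 -0.01 0 0; 0.03 -0.03 0 0; 0.03 -0.06 0 0"

```text
t: 19.8
eef_pos: [0.4716, -0.1964, 0.0248]
tool_rot: [0.001, 0.356, 0.935, 0.0]
contact_force: [0.2, -0.1, 0.8]
gripper_width: 0.003
grasp_force: 0.0
```

Run:
```python
from h import *
c,y=bat(); obs()
q=own(c,y,np.array((-.072,-.081))); plan(*q,.021,y)
```

```text
top [ 517.7 -270.8] [179.9  98. ] -42.6
side [ 519.3 -244.2] [142.7 177.2] 82.3
c in dock mm [-62.4  -1.2]
L in dock mm [-1.1 82.8]
R in dock mm [-20.2 -96.2]
t 20.0
q [-0.0829  0.5781  0.4552  2.1206 -0.4841  0.5422  1.5672]
eef_pos [ 0.4707 -0.198   0.0249]
tool_rot [ 5.000e-04  3.582e-01  9.336e-01 -0.000e+00]
contact_force [-0.2023  0.1474 -0.3767]
gripper_width -0.0001
target [ 0.41  -0.282  0.021] delta [-0.0108 -0.1029  0.0038] spin 0.6
```

Call:
send_rows:
  deltas: "0 -0.03 0 0; 0 -0.065 0 0; 0 -0.1 0.002 0.6; -0.005 -0.103 0.0036 0.6; -0.011 -0.103 0.0036 0.6"

```text
t: 20.5
eef_pos: [0.4107, -0.2816, 0.0209]
tool_rot: [0.0, 0.363, 0.932, 0.0]
contact_force: [-0.0, 0.5, -0.9]
gripper_width: 0.001
grasp_force: 0.0
```

Call:
send_rows:
  deltas: "-0.002 0 0 0; -0.004 0 0 0; -0.006 0 0 0; -0.008 0 0 0; -0.0095 0 -0.0003 0"

```text
t: 21.0
eef_pos: [0.4179, -0.2874, 0.021]
tool_rot: [-0.0, 0.362, 0.932, 0.0]
contact_force: [-0.3, 0.2, 0.7]
gripper_width: -0.002
grasp_force: 0.0
```

Call:
send_rows:
  deltas: "-0.001 0 -0.0003 0; -0.002 0 -0.0005 0; -0.003 0 -0.0008 0; -0.003 0 -0.0008 0"

```text
t: 21.4
eef_pos: [0.4181, -0.2877, 0.0212]
tool_rot: [-0.002, 0.362, 0.932, 0.001]
contact_force: [-3.8, 5.2, 1.4]
gripper_width: -0.0
grasp_force: 2.9
```

Call:
send_rows:
  deltas: "-0.0008 0 -0.0003 0; -0.0016 0.0001 -0.0006 0; -0.0025 0.0002 -0.001 0; -0.0025 0.0002 -0.001 0"

```text
t: 21.8
eef_pos: [0.4181, -0.2878, 0.0213]
tool_rot: [-0.005, 0.362, 0.932, 0.002]
contact_force: [-6.0, 7.7, -2.4]
gripper_width: 0.0
grasp_force: 4.5
```

Call:
send_rows:
  deltas: "-0.0006 0 -0.0002 0; -0.0012 0 -0.0004 0; -0.0018 0 -0.0006 0; -0.0018 0 -0.0006 0"

```text
t: 22.2
eef_pos: [0.4182, -0.2878, 0.0214]
tool_rot: [-0.006, 0.362, 0.932, 0.002]
contact_force: [-7.5, 9.4, -2.7]
gripper_width: 0.001
grasp_force: 5.9
```

Call:
send_rows:
  deltas: "-0.0008 0 0 0; -0.0016 0 -0.0001 -0.3; -0.0024 -0.0003 -0.0002 -0.6; -0.0032 -0.0006 -0.0003 -0.9; -0.004 -0.0009 -0.0003 -1.2"

```text
t: 22.7
eef_pos: [0.4194, -0.2908, 0.0215]
tool_rot: [-0.007, 0.352, 0.936, 0.003]
contact_force: [-10.7, 10.8, -0.8]
gripper_width: 0.001
grasp_force: 5.5
```

Call:
send_rows:
  deltas: "-0.001 -0.0003 0 -0.3; -0.002 -0.0007 0 -0.7; -0.003 -0.0011 0 -1; -0.004 -0.0014 0 -1.4; -0.005 -0.0018 0 -1.7"

```text
t: 23.2
eef_pos: [0.4214, -0.295, 0.0214]
tool_rot: [-0.008, 0.338, 0.941, 0.003]
contact_force: [-12.5, 11.4, 2.3]
gripper_width: -0.001
grasp_force: 4.4
```

Call:
send_rows:
  deltas: "-0.001 -0.0004 -0.0001 -0.3; -0.002 -0.0008 -0.0002 -0.7; -0.003 -0.0012 -0.0003 -1; -0.004 -0.0016 -0.0003 -1.4; -0.005 -0.002 -0.0003 -1.7"

```text
t: 23.7
eef_pos: [0.424, -0.3002, 0.0215]
tool_rot: [-0.007, 0.324, 0.946, 0.003]
contact_force: [-11.0, 10.3, -2.7]
gripper_width: 0.0
grasp_force: 4.6
```

Call:
send_rows:
  deltas: "-0.0008 -0.0003 0 -0.3; -0.0016 -0.0006 0 -0.6; -0.0024 -0.0009 0 -0.9; -0.0032 -0.0012 0 -1.2; -0.004 -0.0016 0 -1.4"

```text
t: 24.2
eef_pos: [0.426, -0.3039, 0.0215]
tool_rot: [-0.008, 0.313, 0.95, 0.003]
contact_force: [-11.8, 9.5, -1.9]
gripper_width: 0.003
grasp_force: 4.3
```

Run:
```python
from h import *
bat()
```

```text
top none
side noneTraceback (most recent call last):
  File "<stdin>", line 2, in <module>
  File "h.py", line 31, in bat
    c=C[0]; yaw=Y[0]
      ~^^^
IndexError: list index out of range
```

```bash
sed -i 's/    c=C\[0\]; yaw/    if not C: return\n    c=C[0]; yaw/' h.py
python3 - <<'E'
from h import *
bat()
E
```

```text
top [ 523.3 -276.3] [179.3  98.1] -36.2
side [ 523.3 -274.8] [178.8 104.1] -37.4
c in dock mm [-54.6  -2.3]
L in dock mm [-3.1 88. ]
R in dock mm [ -2.1 -91.9]
```

Call:
send_rows:
  deltas: "-0.0006 -0.0002 0 -0.2; -0.0012 -0.0004 0 -0.4; -0.0018 -0.0006 0 -0.5; -0.002 -0.0007 0 -0.5"

```text
t: 25.0
eef_pos: [0.427, -0.3057, 0.0215]
tool_rot: [-0.008, 0.309, 0.951, 0.003]
contact_force: [-11.8, 10.5, -0.9]
gripper_width: -0.001
grasp_force: 3.8
```

Call:
send_rows:
  deltas: "-0.0005 -0.0002 0 -0.1; -0.001 -0.0004 0 -0.3; -0.0013 -0.0005 0 -0.3"

```text
t: 25.3
eef_pos: [0.4275, -0.3066, 0.0215]
tool_rot: [-0.008, 0.306, 0.952, 0.003]
contact_force: [-13.8, 12.4, 0.6]
gripper_width: 0.001
grasp_force: 3.6
```

Call:
send_rows:
  deltas: "-0.0004 -0.0001 0 -0.1; -0.0008 -0.0002 0 -0.2; -0.001 -0.0003 0 -0.2"

```text
t: 25.6
eef_pos: [0.4275, -0.3066, 0.0215]
tool_rot: [-0.009, 0.304, 0.953, 0.004]
contact_force: [-15.5, 14.8, 5.2]
gripper_width: -0.002
grasp_force: 2.8
```

Call:
send_rows:
  deltas: "0.008 0.001 0 0; 0.018 0.01 0 0; 0.025 0.03 0 0; 0.025 0.06 0 0; 0.025 0.095 0 0"

```text
t: 26.1
eef_pos: [0.471, -0.2206, 0.0247]
tool_rot: [0.001, 0.306, 0.952, -0.0]
contact_force: [1.0, 0.0, 0.2]
gripper_width: -0.001
grasp_force: 0.0
```

Run:
```python
from h import *
r=bat(); c,y=r; obs()
q=own(c,y,np.array((-.072,.081))); plan(*q,.0212,y)
```

```text
top [ 524.1 -277.2] [180.  98.] -35.1
side [ 508.4 -263.6] [176.3 138.9] -35.5
c in dock mm [-53.4  -2.4]
L in dock mm [-3.5 88.8]
R in dock mm [  0.7 -91.1]
t 26.3
q [-0.0152  0.582   0.422   2.0975 -0.4482  0.5465  1.6877]
eef_pos [ 0.4715 -0.2198  0.0244]
tool_rot [ 0.001   0.3032  0.9529 -0.    ]
contact_force [-0.4198 -0.3986  0.6338]
gripper_width 0.0037
target [ 0.512 -0.169  0.021] delta [-0.0039  0.0644  0.0033] spin -0.2
```

Call:
send_rows:
  deltas: "0 0.03 0 0; 0 0.064 0.0033 0; -0.003 0.064 0.0033 0; -0.007 0.064 0.0033 0; -0.01 0.064 0.0033 0"

```text
t: 26.8
eef_pos: [0.5149, -0.1764, 0.021]
tool_rot: [0.0, 0.306, 0.952, -0.001]
contact_force: [-0.2, 0.2, 1.0]
gripper_width: 0.002
grasp_force: 0.0
```

Call:
send_rows:
  deltas: "-0.001 0 0 0; -0.002 0 0 0; -0.003 0 -0.0002 0; -0.004 0 -0.0005 0; -0.005 0 -0.0008 0"

```text
t: 27.3
eef_pos: [0.5186, -0.1771, 0.0214]
tool_rot: [-0.001, 0.305, 0.952, 0.0]
contact_force: [-2.1, 1.6, 0.5]
gripper_width: 0.001
grasp_force: 1.5
```

Call:
send_rows:
  deltas: "-0.0008 0 -0.0002 0; -0.0016 0 -0.0004 0; -0.0024 0 -0.0006 0; -0.0024 0 -0.0006 0"

```text
t: 27.7
eef_pos: [0.5187, -0.1771, 0.0214]
tool_rot: [-0.003, 0.304, 0.953, 0.001]
contact_force: [-6.4, 3.1, 3.6]
gripper_width: -0.002
grasp_force: 3.9
```

Call:
send_rows:
  deltas: "-0.0008 -0.0001 -0.0004 0; -0.0016 -0.0002 -0.0008 0; -0.0025 -0.0002 -0.0012 0; -0.0025 -0.0002 -0.0012 0"

```text
t: 28.1
eef_pos: [0.5187, -0.1772, 0.0216]
tool_rot: [-0.005, 0.304, 0.953, 0.001]
contact_force: [-8.4, 6.6, -1.3]
gripper_width: -0.001
grasp_force: 5.4
```

Call:
send_rows:
  deltas: "-0.0006 0 -0.0002 0; -0.0012 0 -0.0004 0; -0.0018 0 -0.0006 0; -0.0018 0 -0.0006 0"

```text
t: 28.5
eef_pos: [0.5187, -0.1772, 0.0216]
tool_rot: [-0.007, 0.304, 0.953, 0.001]
contact_force: [-11.0, 8.7, -1.5]
gripper_width: -0.004
grasp_force: 5.7
```

Call:
send_rows:
  deltas: "-0.0008 0 -0.0001 0; -0.0016 0.0002 -0.0002 0.2; -0.0022 0.0004 -0.0003 0.4; -0.0022 0.0004 -0.0003 0.4"

```text
t: 28.9
eef_pos: [0.5207, -0.1777, 0.0217]
tool_rot: [-0.007, 0.307, 0.952, 0.002]
contact_force: [-10.5, 9.0, -3.9]
gripper_width: 0.0
grasp_force: 5.4
```

Call:
send_rows:
  deltas: "-0.0004 0.0001 0 0.1; -0.0008 0.0002 0 0.2; -0.001 0.0003 -0.0001 0.3; -0.001 0.0003 -0.0001 0.3"

```text
t: 29.3
eef_pos: [0.5212, -0.1779, 0.0217]
tool_rot: [-0.008, 0.309, 0.951, 0.002]
contact_force: [-11.4, 9.5, -3.3]
gripper_width: -0.001
grasp_force: 5.0
```

Call:
send_rows:
  deltas: "-0.0006 0.0002 0 0.2; -0.0012 0.0004 0 0.4; -0.0016 0.0006 0.0001 0.5; -0.0016 0.0006 0.0001 0.5"

```text
t: 29.7
eef_pos: [0.5218, -0.1779, 0.0216]
tool_rot: [-0.009, 0.314, 0.95, 0.002]
contact_force: [-16.0, 12.7, 3.3]
gripper_width: -0.004
grasp_force: 3.7
```

Call:
send_rows:
  deltas: "-0.0004 0.0001 0 0.1; -0.0008 0.0002 0 0.2; -0.001 0.0003 0 0.3; -0.001 0.0003 0 0.3"

```text
t: 30.1
eef_pos: [0.5219, -0.1779, 0.0216]
tool_rot: [-0.01, 0.316, 0.949, 0.002]
contact_force: [-19.1, 13.7, 7.3]
gripper_width: 0.002
grasp_force: 2.8
```

Call:
send_rows:
  deltas: "0.008 0 0 0; 0.025 0 0 0; 0.045 0 0 0; 0.06 0 -0.03 0; 0.06 0 -0.07 0"

```text
t: 30.6
eef_pos: [0.4799, -0.1461, 0.0936]
tool_rot: [-0.002, 0.317, 0.949, -0.0]
contact_force: [1.3, 0.0, 0.1]
gripper_width: -0.0
grasp_force: 0.0
```

Call:
send_rows:
  deltas: "0 0 -0.04 0; 0 0 -0.09 0; 0 0 -0.12 0"

```text
t: 30.9
eef_pos: [0.4842, -0.1483, 0.218]
tool_rot: [0.003, 0.317, 0.948, 0.001]
contact_force: [0.5, 0.3, -0.1]
gripper_width: 0.001
grasp_force: 0.0
```

```bash
python3 - <<'E'
from h import *
bat(); obs()
for c in("top","side"):
    p=bot.read_camera(c); save(p,c+"1")
    m=bot.masks_of(p,"dock")
    if m:
        P=pts(p,m[0]["mask"]); t=P[abs(P[:,2]-.048)<.005][:,:2]
        if len(t)>50: print(cv2.minAreaRect((t*1000).astype(np.float32)))
    print([(np.round(a["xyz"],3).tolist(),round(a["confidence"],2)) for a in bot.landmark_of(p,"keeper_knob")[:2]])
E
cd pics; python3 -c "
import cv2;a=cv2.imread('top1.png')[150:320,240:460];b=cv2.imread('side1.png')[150:270,280:460]
cv2.imwrite('c1.png',cv2.resize(a,None,fx=3,fy=3));cv2.imwrite('c2.png',cv2.resize(b,None,fx=4,fy=4))"
```

```text
top [ 525.3 -278. ] [179.9  98.1] -36.3
side [ 582.6 -319.8] [0. 0.] -90.0
c in dock mm [-52.   -2.4]
L in dock mm [-0.3 87.8]
R in dock mm [  0.2 -92.2]
t 31.1
q [-0.3887  0.2564  0.6674  2.017  -0.1986  0.9283  1.3082]
eef_pos [ 0.4833 -0.1473  0.2149]
tool_rot [1.300e-03 3.168e-01 9.485e-01 6.000e-04]
contact_force [-0.409  -0.4401 -1.4095]
gripper_width 0.0017
((590.6233520507812, -324.2764892578125), (210.12640380859375, 56.54625701904297), 53.80727767944336)
[([0.532, -0.393, 0.09], 0.97)]
((595.4459228515625, -325.7821960449219), (207.73777770996094, 55.91632843017578), 57.65094757080078)
[([0.533, -0.396, 0.098], 0.65)]
```

View pics/c1.png

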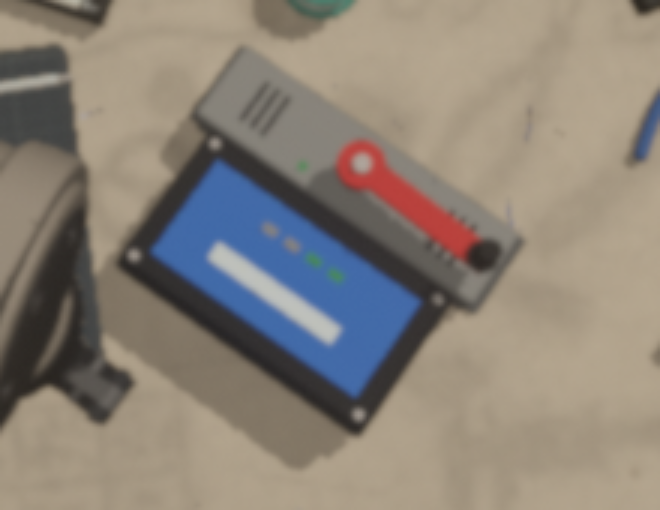

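```bash
cat >> h.py <<'E'
def dk(p): return own(DO,np.degrees(DY),np.array(p)/1000)
def fing(th,d): 
    k=np.array((28-90*np.sin(th),-90*np.cos(th))); t=np.array((-np.cos(th),np.sin(th))); return dk(k-d*t)
E
python3 - <<'E'
from h import *
y0=np.degrees(DY)
plan(*fing(.05,36),.215,y0-3); plan(*fing(.05,36),.095,y0-3)
th=np.r_[np.linspace(.05,.05,1),np.linspace(.15,1.54,15)]; d=19
pose=[(fing(a,36 if i==0 else d),np.degrees(DY-a)) for i,a in enumerate(th)]
for c in range(3):
    p0,h0=pose[5*c]; a=np.radians(h0); X=-np.array([np.cos(a),np.sin(a)]); Y=np.array([-np.sin(a),np.cos(a)])
    print("; ".join(f"{X@(p-p0):.4f} {Y@(p-p0):.4f} 0 {h0-h:.1f}" for p,h in pose[5*c+1:5*c+6]))
E
```

```text
target [ 0.562 -0.416  0.215] delta [-0.2253 -0.1666 -0.0018] spin 2.5
target [ 0.562 -0.416  0.095] delta [-0.2255 -0.1665  0.1182] spin 2.5
0.0261 -0.0014 0 5.7; 0.0352 -0.0020 0 11.4; 0.0443 -0.0016 0 17.1; 0.0534 -0.0003 0 22.8; 0.0622 0.0018 0 28.5
0.0090 -0.0014 0 5.7; 0.0181 -0.0020 0 11.4; 0.0272 -0.0016 0 17.1; 0.0363 -0.0003 0 22.8; 0.0452 0.0018 0 28.4
0.0090 -0.0014 0 5.7; 0.0181 -0.0020 0 11.4; 0.0272 -0.0016 0 17.1; 0.0363 -0.0003 0 22.8; 0.0452 0.0018 0 28.4
```

Call:
send_rows:
  deltas: "-0.03 -0.022 0 0; -0.065 -0.048 0 0; -0.1 -0.074 0 0; -0.135 -0.1 0 0; -0.17 -0.125 0 0"

```text
t: 31.9
eef_pos: [0.5433, -0.3512, 0.2132]
tool_rot: [-0.001, 0.317, 0.948, 0.0]
contact_force: [1.2, 0.5, 0.3]
gripper_width: -0.002
grasp_force: 0.0
```

Call:
send_rows:
  deltas: "-0.03 -0.022 0 1; -0.055 -0.041 0 2.5; -0.055 -0.041 0.03 2.5; -0.055 -0.041 0.06 2.5; -0.055 -0.041 0.09 2.5"

```text
t: 32.4
eef_pos: [0.5621, -0.4156, 0.1221]
tool_rot: [-0.001, 0.338, 0.941, 0.0]
contact_force: [0.8, 0.1, 0.6]
gripper_width: 0.002
grasp_force: 0.0
```

Run:
```python
from h import *
obs(); plan(*fing(.05,36),.095,np.degrees(DY)-3)
```

```text
t 32.4
q [ 0.1587  0.7056  0.5958  1.6167 -0.4586  0.964   1.7915]
eef_pos [ 0.5621 -0.4156  0.1221]
tool_rot [-6.000e-04  3.379e-01  9.412e-01  0.000e+00]
contact_force [0.8078 0.084  0.6196]
gripper_width 0.0022
target [ 0.562 -0.416  0.095] delta [-0.0001 -0.0005  0.0271] spin 0.0
```

Call:
send_rows:
  deltas: "0 0 0.015 0; 0 0 0.027 0; 0 0 0.027 0"

```text
t: 32.7
eef_pos: [0.5619, -0.4149, 0.0958]
tool_rot: [-0.001, 0.338, 0.941, 0.0]
contact_force: [-0.8, -1.0, -0.7]
gripper_width: -0.001
grasp_force: 0.0
```

Call:
send_rows:
  deltas: "0.026 -0.0014 0 5.7; 0.035 -0.002 0 11.4; 0.044 -0.0016 0 17.1; 0.053 -0.0003 0 22.8; 0.062 0.0018 0 28.5"

```text
t: 33.2
eef_pos: [0.5164, -0.3755, 0.0992]
tool_rot: [0.002, 0.561, 0.828, 0.0]
contact_force: [0.6, -0.5, 0.6]
gripper_width: 0.002
grasp_force: 0.4
```

Call:
send_rows:
  deltas: "0.009 -0.0014 0 5.7; 0.018 -0.002 0 11.4; 0.027 -0.0016 0 17.1; 0.036 -0.0003 0 22.8; 0.045 0.0018 0 28.4"

```text
t: 33.7
eef_pos: [0.5016, -0.3328, 0.0992]
tool_rot: [0.002, 0.747, 0.665, 0.001]
contact_force: [0.7, -1.4, 0.3]
gripper_width: 0.002
grasp_force: 0.4
```

Run:
```python
from h import *
obs(); 
for t in (1.08,1.54): plan(*fing(t,19),.095,np.degrees(DY-t))
p=bot.read_camera("top")
print([(np.round(a["xyz"],3).tolist(),round(a["confidence"],2)) for a in bot.landmark_of(p,"keeper_knob")[:2]])
```

```text
t 33.7
q [-0.1193  0.6884  0.8554  1.8932 -0.6769  0.8735  0.9665]
eef_pos [ 0.5016 -0.3328  0.0992]
tool_rot [0.0017 0.7466 0.6652 0.0008]
contact_force [ 0.7099 -1.3801  0.2927]
gripper_width 0.0017
target [ 0.499 -0.329  0.095] delta [ 0.0032 -0.0028  0.0042] spin 1.8
target [ 0.506 -0.288  0.095] delta [ 0.0451 -0.0006  0.0041] spin 28.1
[]
```

Call:
send_rows:
  deltas: "0.009 -0.0014 0 5.7; 0.018 -0.002 0 11.4; 0.027 -0.0016 0 17.1; 0.036 -0.0003 0 22.8; 0.043 0.0016 0 27"

```text
t: 34.3
eef_pos: [0.5077, -0.2901, 0.0984]
tool_rot: [0.001, 0.88, 0.474, 0.001]
contact_force: [-0.4, -1.4, 0.4]
gripper_width: -0.002
grasp_force: 0.4
```

Call:
send_rows:
  deltas: "0 0 0 0; 0.002 0 0 0; 0.004 0 0 0"

```text
t: 34.6
eef_pos: [0.5088, -0.2877, 0.0979]
tool_rot: [0.001, 0.88, 0.475, -0.0]
contact_force: [-4.1, -6.0, 0.4]
gripper_width: 0.001
grasp_force: 3.0
```

Contact with the stop is felt (7 N). Next: back off, lift clear and check.

Call:
send_rows:
  deltas: "-0.01 0 0 0; -0.03 0 0 0; -0.04 0 -0.03 0; -0.04 0 -0.07 0; -0.04 0 -0.11 0"

```text
t: 35.1
eef_pos: [0.4857, -0.3207, 0.2084]
tool_rot: [-0.001, 0.881, 0.474, -0.0]
contact_force: [0.8, -0.0, 0.8]
gripper_width: -0.001
grasp_force: 0.0
```

Call:
send_rows:
  deltas: "-0.04 0 0 0; -0.08 0 0 0; -0.12 0 0 0; -0.14 0 0 0; -0.14 0 0 0"

```text
t: 35.6
eef_pos: [0.4063, -0.4401, 0.208]
tool_rot: [0.001, 0.882, 0.472, -0.0]
contact_force: [0.6, 0.1, -0.2]
gripper_width: 0.001
grasp_force: 0.0
```

Run:
```python
from h import *
bat(); obs()
p=bot.read_camera("top"); save(p,"top2"); s=bot.read_camera("side")
cv2.imwrite("pics/c3.png",cv2.resize(cv2.cvtColor(p["img"],cv2.COLOR_RGB2BGR)[120:320,200:460],None,fx=3,fy=3))
for c in(p,s): print([(np.round(a["xyz"],3).tolist(),round(a["confidence"],2)) for a in bot.landmark_of(c,"keeper_knob")[:2]])
print(dk((28-90,0)))
```

```text
top [ 525.3 -278.1] [179.9  98.1] -36.3
side [ 524.2 -277.9] [182.1  99.5] -35.9
c in dock mm [-51.9  -2.4]
L in dock mm [-0.2 87.7]
R in dock mm [  0.4 -92.3]
t 35.8
q [-0.0355  0.6163  1.0879  1.8238 -0.6167  1.0892  0.7016]
eef_pos [ 0.4109 -0.4357  0.207 ]
tool_rot [-4.000e-04  8.799e-01  4.752e-01  3.000e-04]
contact_force [-0.2361  0.1781 -1.0327]
gripper_width -0.0004
[([0.52, -0.269, 0.09], 0.72)]
[([0.517, -0.274, 0.097], 0.8)]
[ 0.51866087 -0.27012099]
```

View pics/c3.png

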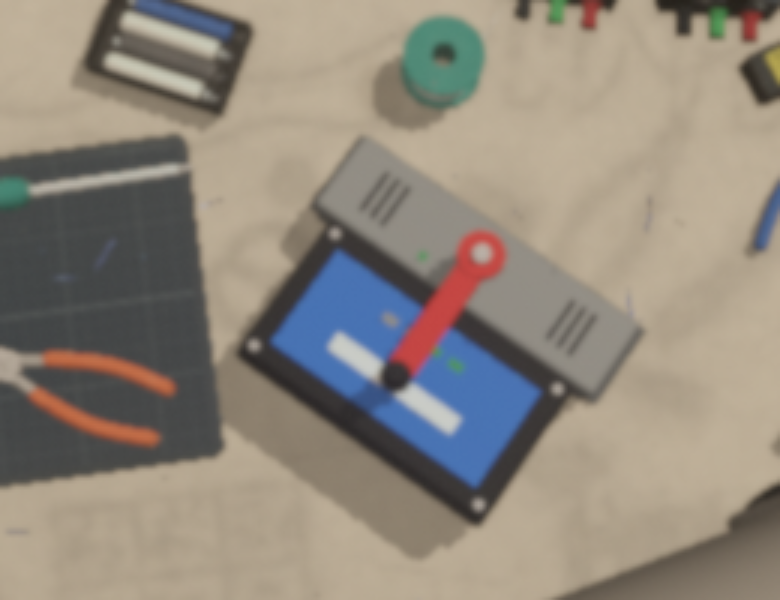

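The crop shows the keeper fully round over the battery, with its knob at crop px (397,375). The battery is flush with the dock, and the spool and nippers look undisturbed.

```bash
python3 -c "
from station import bot
print(bot.hand_in())"
```

```text
the job is handed in; nothing more can be done
None
```

The job is handed in; no verdict came back, but my last pictures show the battery flush with the dock and about 2 mm off centre, the keeper arm at its stop over it, and the robot clear; the highest push force I read was about 24.6 N.

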